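Draw the sagging bolt of the stock cage and hold its gate ajar

TASK

Take the barrel bolt of the jewellery stock cage by its knob: the bolt sags and hangs behind the bent-up lip of its keeper, so lift its nose over the lip while you draw it back out of the keeper, without wrenching at the keeper. Then pull the self-closing gate open towards you by about a hand's breadth (some 9 cm at its bolt edge) and keep holding it there: the job finishes with the gripper still holding the gate ajar. Leave the jewellery and tools around the cage where they lie.

Things in the scene. Friction and masses are not known exactly. Their poses are not given: they have to be found in the camera images.
- cage: Bench-top stock cage of timber and welded wire, 180 mm deep, 354 mm wide, 210 mm high, fixed to the bench; origin at the centre of its underside; its front with the gate faces its own -x (towards the robot), +y is the hinge side, -y the bolt side, +z up. Front faces of posts and gate lie in its plane x = -90 mm.
- gate: Wire-filled timber gate in the cage's front, 274 mm wide, 22 mm thick, 22 to 206 mm above the bench; the bolt on its top rail counts as part of it. Origin on the hinge line at bench height; it reaches from there along its own -y, its front looks along its -x; shut, its axes are the cage's. About 0.6 kg; a spring pulls it shut with 0.3 Nm when shut, 0.5 Nm when ajar.
- gate_swing (a joint): Opening angle of the gate about its vertical hinge in rad: 0 shut, grows as the bolt edge swings towards the robot (seen from above the gate turns clockwise). 0.33 is about 90 mm open at the bolt edge. The gate cannot open while the bolt's nose is in the keeper.
- gate_hinge (a point): Point on the vertical hinge line of the gate, 100 mm above the bench.
- bolt_draw (a joint): How far the bolt is drawn back out of the keeper, along the gate towards the hinge side (gate's +y), in m: 0 fully shot (starts at 0 to 0.004), 0.042 stop. At about 0.006 the shoulder of the unlifted nose strikes the lip; by 0.024 the nose is clear of the keeper. Slides with light friction (about 1 N), no spring.
- bolt_tilt (a joint): How far the bolt's nose is lifted, in rad: 0 hanging in its full sag (0.06 rad below level), 0.14 upper stop; from 0.045 it clears the lip. It swivels in its tail staple, 147 mm from the hinge line, 172 mm above the bench, and falls back by its own weight. At the knob, lifting by 4 mm (bolt shot) clears the lip; the stop is at 12 mm with the bolt shot, 7 mm with it drawn 40 mm.
- bolt: Steel barrel bolt, rod of 8 mm diameter along its own y, button nose of 20 mm diameter and 11 mm length at the -y end, knob sticking out of the gate front along its -x, 90 mm from the tail swivel when shot. Origin on the rod's axis, at the tail swivel when the bolt is shot. About 0.14 kg.
- knob_grip (a point): Middle of the knob's grip, a steel cylinder of 15 mm diameter, 27 mm long, its axis along the gate's x; 43 mm in front of the gate's face, about 167 mm above the bench; moves with the bolt. A 19 mm flange ends the knob 14 to 18 mm farther out. To be pinched from above by its -y and +y sides, which are free. Cage and gate tops are 43 mm higher; the bolt's staples stand 23 mm out of the gate's face.
- nose (a point): Centre of the bolt's button nose, on the rod's axis, 151.5 mm from the bolt's origin.
- keeper: Steel keeper screwed to the front of the cage's bolt-side post: an open-topped strap cradle 34 mm long along y with a front cheek that stands 27 mm out of the post, and its gate-side edge bent up into a lip. Fixed to the cage, its origin on the post's face at the height of the tail swivel, 6 mm to the -y side of the cage's middle plane.
- lip (a point): Top edge of the keeper's bent-up lip, about 159 mm above the bench; the rod passes over it, the nose hangs behind it (-y side).
- pliers_long: Bystander: long-nosed pliers lying on the bench, 160 mm long, 13 mm high. Origin under the pivot.
- pliers_short: Bystander: short-nosed pliers lying on the bench, 140 mm long, 13 mm high. Origin under the pivot.
- bangle_a: Bystander: bangle, 68 mm diameter, 5 mm thick, lying on the bench in front of the cage.
- bangle_b: Bystander: bangle, 68 mm diameter, 5 mm thick, lying on the bench.
- bangle_c: Bystander: bangle, 68 mm diameter, 5 mm thick, lying on the bench beside the cage.
- mandrel: Bystander: ring mandrel with wooden handle, 285 mm long, 26 mm thick, lying on the bench.
- jar: Bystander: glass jar with metal cap, 52 mm diameter, 65 mm high, standing on the bench.
- findings_box: Bystander: open black compartment box of findings, 120 x 200 mm, 32 mm high, on the bench.

How it is judged:
On the way, in this order (a step that is already met when the one before it is completed fails the run):
1. the bolt's nose is lifted above the bent lip while it is still in the keeper (value of joint bolt_tilt above 0.035 rad and value of joint bolt_draw below 0.018 m and value of joint gate_swing below 0.1 rad), for 0.04 s.
2. the bolt is drawn back, its nose clear of the keeper (value of joint bolt_draw above 0.021 m), for 0.1 s.
At the end, for the whole second after the job is handed in: The gate stands open between 0.2 and 0.5 rad (about 55 to 130 mm at its bolt edge), still to 0.05 rad/s, and the gripper's fingers bear on it or its bolt with more than 0.8 N, through the last second (value of joint gate_swing between 0.2 and 0.5 rad and velocity of joint gate_swing between -0.05 and 0.05 rad/s and contact force between the fingers and gate above 0.8 N); the arm keeps its last pose, push and grip.
It fails at once if the bolt is wrenched against the keeper with more than 45 N (contact force between bolt and keeper above 45 N).
It fails at once if something lying around the cage is moved by more than 30 mm (distance of any of pliers_long, pliers_short, bangle_a, bangle_b, bangle_c, mandrel, jar, findings_box from where it was at the start of the episode above 0.03 m).
It also fails if it takes over 34 s, if anything falls off the work surface, if the arm or the gripper's body presses on something with over 40 N, if the wrist force passes 120 N, or if a joint passes its speed limit or range.

ROBOT

A 6-joint arm with a two-finger parallel gripper is mounted at the origin on the work surface. World frame = base frame: x ahead of the robot, y to its left, z up, the work surface at z = 0. Lengths are in m, angles in rad, forces in N, time in s.
With the tool pointing down it reaches from about 0.4 to 0.825 m from the base axis. Payload 7 kg.
Tool frame: the origin (TCP) lies between the finger pads; the fingertips stand 11 mm ahead of it and the grasp point (between the pads) lies 8 mm behind it (arm.tips_ahead is the distance from the TCP to the fingertips, in m); z points along the fingers, x is the direction in which the jaws open and shut, and the axes are right-handed (so a half turn about z gives the same grasp; the last joint's range is limited). The gripper opens to 88 mm and grips with 3 to 60 N. Pads are 19 mm wide; open, the fingers measure 130 mm over their backs; the gripper's body (78 mm by 193 mm) begins 47 mm behind the grasp point.
Start: joints at [-0.857, 0.359, 0.012, 0, -1.224, -0.288], TCP at [0.279, -0.615, 0.238] pointing down, gripper open.
Joint ranges: [-3.07, 3.07], [-1.43, 2.12], [-1.02, 1.25], [-3.03, 1.67], [-3.05, -0], [-3.03, 3.03]. Speed limits (rad/s): [2.39, 2.39, 3.01, 3.14, 3.14, 3.14].

INTERFACE

Orientations are given as [roll, pitch, yaw] about the fixed x, y, z axes, in that order (R = Rz(yaw) Ry(pitch) Rx(roll)).
In Python, from station import arm, optics, finder gives the robot as it stands. The module is installed in compiled form; this text tells all that it offers.
- The arm moves only by the tool apply_moves, never from a script. Its argument "increments" is one flat list of numbers, 6 for each row, row after row: the shift along the world's x, y, z in m, then the turn, a rotation vector about the world's x, y, z in rad. In form: [tx, ty, tz, rx, ry, rz, tx, ty, tz, rx, ry, rz, ...]. A call has 1 to 20 rows; each row shifts and turns the pose as measured when the row begins; what a row does not reach is not made up. A row lasts 1/12 s, in which the tool goes at most 41.7 mm and 7.16 degrees, less where a joint would pass 70% of its speed; a pose out of reach is approached as far as the arm can. A call with a gripper value outside its range is refused whole. "hand" is the closure, from 0 (fully open) to 1 (shut), set as the call begins (left out, the last holds). The fingers move at their own pace and stop on an object; "force" is the grip in N (left out, the last holds). Time passes only in rows, so rows that do not move let the fingers close. It gives the time, the measured TCP pose, the force and the opening at its end, in the units of the state.
- arm.get_state(): the state, without advancing time (a new reading comes with each control period).
- optics.grab_frame(name): name is "scene" or "side" or "wrist"; returns the picture (400x640x3 uint8, red, green, blue); there is no depth.
- optics.camera_model(name): a dict with "fx", "fy", "cx", "cy" (pixels), "dist_coeffs" ([k1, k2, p1, p2, k3] as OpenCV has them; the pictures are not rectified), "world_to_cam" (4x4, takes a point from world to camera coordinates); the wrist camera has in their place "T_tool_cam" (4x4, takes a point from camera to tool coordinates, whose origin is the TCP and whose axes are the tool frame's). Camera axes: x right, y up, looking along -z (the intrinsics and any distortion apply to the point x, -y, -z); pixel columns grow to the right and rows downward; lengths in m; the calibration is good to about 2 mm. A picture is of the moment at which its call begins: read the wrist's pose just before it. camera_model takes no time and is no camera call.
- arm.job_done(): hands the job in, once; it reports no verdict.
Trained networks look in the newest picture that a camera, given by its name, has taken for a name from the list of things; names that differ only in an ending like _2 or _b are one class to them, and where a whole thing is asked for, a point or a joint stands for the part that bears it (a point fixed in the world has none). Each returns a list of dicts, best first, with "conf" (0 to 1); they miss things now and then, are a little off and sometimes report something else, mostly with a low value. They report only what shows in the picture. A call takes as long as a camera call.
- finder.find_in(camera, name): "box" ([left, top, right, bottom] in pixels, round what is visible of it).
- finder.landmark_of(camera, name): "point" ([column, row] in pixels: a listed point, or the origin of a listed thing).
The state is a dict: "t": time; "q": joint angles; "qd": joint speeds; "joint_efforts": joint torques, N m; "eef_pos": TCP position; "ee_rot": TCP orientation; "force": force on the tool from outside, world axes, zero at the start; "moment": the same for the moment, N m; "width": finger opening in m.
Only numpy, scipy, OpenCV 4.12 (cv2) and the standard library are available. Lean on these libraries where they do the work, as an engineer would, in place of code of your own. Each camera call takes 0.05 s, during which the arm holds its last target. There are 200 camera calls.

## Working session

There is one attempt and no reset: what is moved stays moved. The work goes in short steps, Python scripts to look and compute and a tool call to move; the robot and the scene stay as the last step left them, time stands still between calls to the robot, and variables do not carry over. Pictures are saved under pics/ and viewed, about 8 in all and at most 12, crops included, and the job is handed in when it is done.

Besides the shell and the picture viewer there is one more tool, called after "Call:" as name(argument=value, ...) on one line, values as JSON. apply_moves: Moves the arm, as the interface text tells. Its arguments: {"type":"object","properties":{"increments":{"type":"array"},"hand":{"type":"number"},"force":{"type":"number"}},"required":["increments"]}

```bash
mkdir -p pics
cat > h.py <<'E'
import numpy as np, cv2
from scipy.optimize import least_squares
from scipy.spatial.transform import Rotation as R
from station import arm, optics, finder
def ray(cam,px,st=None):
    m=optics.camera_model(cam)
    K=np.array([[m['fx'],0,m['cx']],[0,m['fy'],m['cy']],[0,0,1.]])
    u=cv2.undistortPoints(np.array([[px]],float),K,np.array(m['dist_coeffs'],float))[0,0]
    d=np.array([u[0],-u[1],-1.])
    if 'world_to_cam' in m: T=np.linalg.inv(np.array(m['world_to_cam']))
    else:
        st=st or arm.get_state(); W=np.eye(4); W[:3,:3]=R.from_euler('xyz',st['ee_rot']).as_matrix(); W[:3,3]=st['eef_pos']
        T=W@np.array(m['T_tool_cam'])
    d=T[:3,:3]@d; return T[:3,3],d/np.linalg.norm(d)
def atz(cam,px,z):
    o,d=ray(cam,px); return o+d*(z-o[2])/d[2]
def tri(rs):
    A=sum(np.eye(3)-np.outer(d,d) for o,d in rs); b=sum((np.eye(3)-np.outer(d,d))@o for o,d in rs)
    p=np.linalg.solve(A,b); return p,[np.linalg.norm((np.eye(3)-np.outer(d,d))@(p-o)) for o,d in rs]
E
python3 - <<'E'
from h import *
np.set_printoptions(precision=4,suppress=True)
s=arm.get_state(); print(s)
ims=[]
for c in ['scene','side']:
    im=optics.grab_frame(c); cv2.imwrite(f'pics/{c}0.png',im[:,:,::-1])
    print(c,np.linalg.inv(np.array(optics.camera_model(c)['world_to_cam']))[:3,3])
r={}
for n,z in [('knob_grip',.167),('nose',.163),('lip',.159),('gate_hinge',.1),('cage',0),('gate',0),('bolt',.172),('keeper',.172)]:
    for c in ['scene','side']:
        l=finder.landmark_of(c,n)
        for q in l[:2]: print(n,c,np.round(q['point'],1),round(q['conf'],2),atz(c,q['point'],z))
        if l: r[n,c]=ray(c,l[0]['point'])
    if (n,'scene') in r and (n,'side') in r: print('  tri',*tri([r[n,'scene'],r[n,'side']]))
E
```

```text
{'t': 0.0, 'q': array([-0.8569,  0.3594,  0.0111, -0.0003, -1.2241, -0.2881]), 'qd': array([ 0.0007,  0.0012, -0.0002,  0.001 , -0.0003, -0.    ]), 'joint_efforts': array([ -0.0016, -58.2707,  29.3063,   6.9974,   0.0068,  -0.0002]), 'eef_pos': array([ 0.2786, -0.6143,  0.2366]), 'ee_rot': array([-3.1414, -0.0017,  1.9965]), 'force': array([-0.1883,  0.3376, -0.1969]), 'moment': array([-0.005 ,  0.0199, -0.0037]), 'width': 0.0877596752714633}
scene [1.1163 0.2201 0.8464]
side [0.4507 0.8652 0.833 ]
knob_grip scene [277.1 170.5] 0.61 [ 0.5248 -0.0956  0.167 ]
knob_grip scene [345.6 202.3] 0.28 [0.5647 0.098  0.167 ]
knob_grip side [342.2 175.4] 0.68 [ 0.52   -0.1034  0.167 ]
  tri [ 0.5214 -0.0982  0.1672] [np.float64(0.003236846061250641), np.float64(0.0032368460612507838)]
nose side [339.1 165.6] 0.51 [ 0.535  -0.1611  0.163 ]
lip scene [255.7 170. ] 0.61 [ 0.5352 -0.1517  0.159 ]
lip scene [347.2 252.2] 0.35 [0.69   0.1408 0.159 ]
lip side [336.6 379.4] 0.71 [0.4713 0.5122 0.159 ]
lip side [337.  166.3] 0.49 [ 0.5415 -0.1624  0.159 ]
  tri [ 0.4863  0.0811 -0.0296] [np.float64(0.29449531426904246), np.float64(0.2944953142690423)]
gate_hinge scene [349.3 233.5] 0.8 [0.6009 0.1233 0.1   ]
gate_hinge side [302.  240.4] 0.8 [0.6041 0.1176 0.1   ]
gate_hinge side [338.3 166.1] 0.25 [ 0.5453 -0.2542  0.1   ]
  tri [0.6035 0.1234 0.1048] [np.float64(0.0007916612562821962), np.float64(0.0007916612562821851)]
cage scene [280.1 257.9] 0.7 [ 0.6689 -0.0372  0.    ]
cage side [292.9 229.7] 0.69 [ 0.6615 -0.0277  0.    ]
  tri [ 0.6639 -0.0399 -0.0106] [np.float64(0.0006909981530967311), np.float64(0.0006909981530967502)]
gate scene [348.3 254. ] 0.84 [0.5957 0.1268 0.    ]
gate side [301.5 241.9] 0.25 [ 0.6254  0.0222 -0.    ]
  tri [0.6216 0.1211 0.075 ] [np.float64(0.021540779021132855), np.float64(0.021540779021133067)]
bolt side [320.6 189.6] 0.71 [ 0.5729 -0.0179  0.172 ]
```

View pics/side0.png

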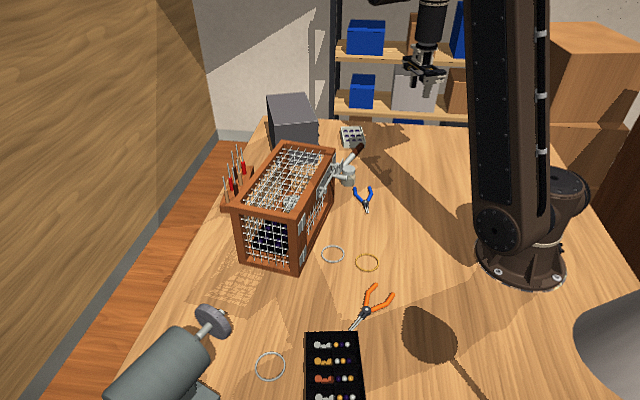

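View pics/scene0.png

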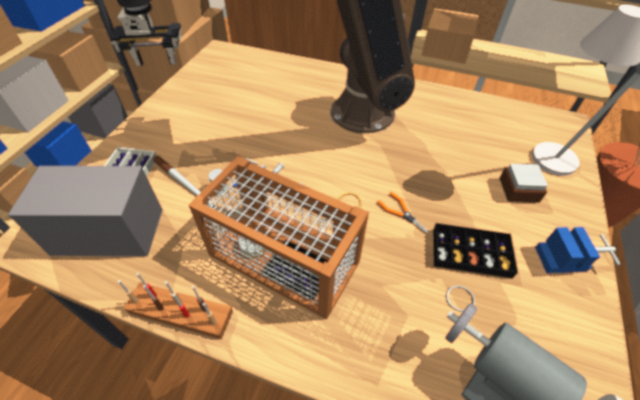

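Call:
apply_moves(increments=[0.015,0.03,0.02,0,0,-0.04,0.015,0.033,0.02,0,0,-0.04,0.015,0.033,0.02,0,0,-0.04,0.015,0.033,0.01,0,0,-0.04,0.015,0.033,0,0,0,-0.04,0.015,0.033,0,0,0,-0.04,0.015,0.033,0,0,0,-0.04,0.015,0.033,0,0,0,-0.04,0.015,0.033,0,0,0,-0.04,0.015,0.033,0,0,0,-0.04,0.015,0.033,0,0,0,-0.04,0.015,0.033,0,0,0,-0.04,0.015,0.033,0,0,0,-0.04,0.015,0.033,0,0,0,-0.04,0.015,0.033,0,0,0,-0.03,0,0,0,0,0,0])

```text
t: 2.23
eef_pos: [0.5075, -0.1002, 0.3108]
ee_rot: [3.133, -0.005, 1.37]
force: [0.5, -1.4, 0.3]
width: 0.0875
```

```bash
cat > look.py <<'E'
from h import *
import sys
np.set_printoptions(precision=4,suppress=True)
tag=sys.argv[1]
s=arm.get_state(); print(s['t'],s['eef_pos'],s['ee_rot'],s['force'],s['width'])
im=optics.grab_frame('wrist'); cv2.imwrite(f'pics/w{tag}.png',im[:,:,::-1])
for n,z in [('knob_grip',.167),('nose',.163),('lip',.159),('bolt',.172),('keeper',.172),('gate_hinge',.1)]:
    for q in finder.landmark_of('wrist',n)[:2]: print(n,np.round(q['point'],1),round(q['conf'],2),atz('wrist',q['point'],z))
E
python3 look.py 1
```

```text
2.2333 [ 0.5075 -0.1002  0.3108] [ 3.1327 -0.0052  1.37  ] [ 0.4768 -1.4311  0.2531] 0.087505489997467
knob_grip [319.1 203.1] 0.85 [ 0.522  -0.1039  0.167 ]
nose [516.  210.2] 0.62 [0.5687 0.0824 0.163 ]
nose [262.8 234.3] 0.55 [ 0.5434 -0.1663  0.163 ]
lip [272.4 233.9] 0.79 [ 0.5462 -0.1586  0.159 ]
bolt [413.5 229.3] 0.59 [ 0.564  -0.0221  0.172 ]
gate_hinge [512.7 210.6] 0.7 [0.5982 0.1137 0.1   ]
```

View pics/w1.png

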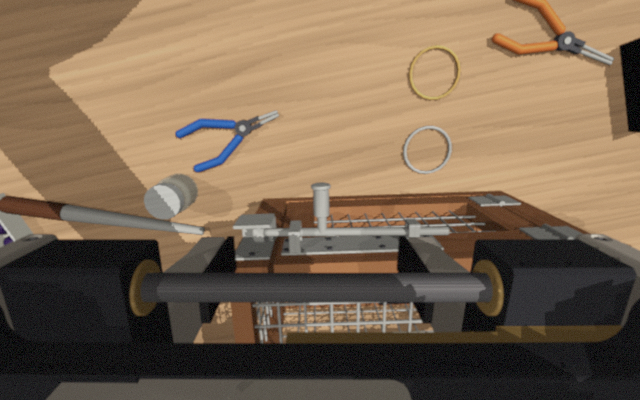

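Call:
apply_moves(increments=[0.006,-0.0015,-0.02,-0.003,0.0095,0.05,0.0055,-0.0015,-0.025,0,0,0,0,0,-0.025,0,0,0,0,0,-0.01,0,0,0,0,0,0,0,0,0], hand=0.5)

```text
t: 3.0
eef_pos: [0.5161, -0.1143, 0.2304]
ee_rot: [3.137, -0.001, 1.412]
force: [0.2, -0.5, 0.7]
width: 0.0599
```

```bash
python3 look.py 2
python3 - <<'E'
from h import *
r={}
for c in ['scene','side']:
    optics.grab_frame(c)
    for q in finder.landmark_of(c,'knob_grip')[:1]: print(c,q,atz(c,q['point'],.167)); r[c]=ray(c,q['point'])
E
```

```text
3.0 [ 0.5161 -0.1143  0.2304] [ 3.1366 -0.0007  1.4116] [ 0.2149 -0.5212  0.6589] 0.05992732671927305
knob_grip [338.6 222.8] 0.58 [ 0.525  -0.1004  0.167 ]
nose [257.8 258.7] 0.98 [ 0.5467 -0.164   0.163 ]
lip [269.4 258.4] 0.98 [ 0.5504 -0.1562  0.159 ]
bolt [255.4 259.7] 0.42 [ 0.5437 -0.1631  0.172 ]
gate_hinge [577.2 236.4] 0.59 [0.6034 0.126  0.1   ]
scene {'point': [275.4, 168.1], 'conf': 0.65} [ 0.51852131 -0.10311614  0.167     ]
side {'point': [341.3, 177.0], 'conf': 0.66} [ 0.52185435 -0.09474748  0.167     ]
```

Call:
apply_moves(increments=[0.004,0.013,-0.01,-0.002,0.003,0.005,0,0,-0.01,0,0,0,0,0,0,0,0,0])

```text
t: 3.8
eef_pos: [0.5222, -0.0997, 0.2135]
ee_rot: [3.133, 0.0, 1.419]
force: [-1.3, -0.6, -0.6]
width: 0.0436
```

```bash
python3 look.py 3
```

```text
3.8 [ 0.5222 -0.0997  0.2135] [3.1327 0.0003 1.419 ] [-1.2987 -0.6251 -0.6258] 0.043620879169383515
knob_grip [316.  226.4] 0.65 [ 0.5244 -0.1015  0.167 ]
nose [ 54.5 218.9] 0.17 [ 0.4947 -0.2737  0.163 ]
lip [575.8 246.1] 0.44 [0.5707 0.0756 0.159 ]
lip [317.9 223.3] 0.18 [ 0.5261 -0.1006  0.159 ]
gate_hinge [580.  242.2] 0.6 [0.6032 0.1271 0.1   ]
gate_hinge [249.9 262.9] 0.55 [ 0.5778 -0.1709  0.1   ]
```

View pics/w3.png

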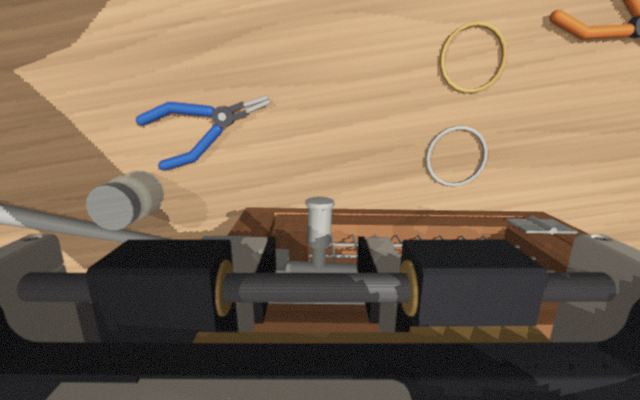

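Call:
apply_moves(increments=[-0.001,-0.002,-0.018,0,0.006,0,0,0,-0.018,0,0,0,0,0,-0.012,0,0,0,0,0,0,0,0,0])

```text
t: 4.48
eef_pos: [0.5235, -0.1028, 0.1686]
ee_rot: [3.13, -0.0, 1.418]
force: [-0.2, -0.2, -0.2]
width: 0.0442
```

Call:
apply_moves(increments=[-0.004,0.001,-0.006,0,0.01,0,0,0,-0.001,0,0,0])

```text
t: 4.65
eef_pos: [0.5194, -0.1021, 0.162]
ee_rot: [3.141, 0.001, 1.417]
force: [-0.7, -1.1, -0.7]
width: 0.044
```

Call:
apply_moves(increments=[0,0,0,0,0,0,0,0,0,0,0,0,0,0,0,0,0,0,0,0,0,0,0,0,0,0,0,0,0,0,0,0,0,0,0,0], hand=1, force=20)

```text
t: 5.15
eef_pos: [0.5211, -0.1015, 0.1647]
ee_rot: [3.136, -0.0, 1.418]
force: [-0.1, 1.7, -1.7]
width: 0.0142
```

```bash
python3 look.py 4
```

```text
5.15 [ 0.5211 -0.1015  0.1647] [ 3.1365 -0.0001  1.418 ] [-0.1142  1.7259 -1.7028] 0.014199922267626513
knob_grip [314.7 265.4] 0.97 [ 0.5233 -0.1038  0.167 ]
nose [122.6 207.2] 0.25 [ 0.4798 -0.1924  0.163 ]
bolt [490.3 318.8] 0.98 [ 0.5649 -0.0185  0.172 ]
```

Call:
apply_moves(increments=[0,0,0.003,0,0,0,0,0,0.003,0,0,0,0,0,0,0,0,0])

```text
t: 5.75
eef_pos: [0.5207, -0.1015, 0.1702]
ee_rot: [3.138, 0.001, 1.418]
force: [1.9, 2.9, -3.9]
width: 0.0141
```

Call:
apply_moves(increments=[0.0007,0.0045,0,0,0,0,0.0007,0.0045,0,0,0,0])

```text
t: 5.92
eef_pos: [0.5214, -0.0935, 0.1701]
ee_rot: [3.14, 0.002, 1.417]
force: [1.2, -1.7, -3.1]
width: 0.0143
```

```bash
python3 look.py 5
```

```text
5.9167 [ 0.5214 -0.0935  0.1701] [3.1395 0.0023 1.4169] [ 1.1639 -1.7356 -3.0569] 0.01428444671704718
knob_grip [313.7 264.8] 0.56 [ 0.5263 -0.0962  0.167 ]
gate_hinge [205.  122.8] 0.6 [ 0.4474 -0.1574  0.1   ]
```

Call:
apply_moves(increments=[0.0009,0.006,0,0,0,0,0.0009,0.006,0,0,0,0])

```text
t: 6.43
eef_pos: [0.5232, -0.0817, 0.1701]
ee_rot: [3.139, 0.002, 1.416]
force: [2.2, -1.0, -2.8]
width: 0.0144
```

Call:
apply_moves(increments=[0.0009,0.006,0,0,0,0,0.0009,0.006,-0.001,0,0,0,0,0,0,0,0,0])

```text
t: 6.68
eef_pos: [0.5257, -0.0677, 0.1694]
ee_rot: [3.139, 0.002, 1.416]
force: [2.0, -1.2, -2.5]
width: 0.0144
```

```bash
python3 look.py 6
```

```text
6.6833 [ 0.5257 -0.0677  0.1694] [3.1386 0.0024 1.4164] [ 1.9776 -1.185  -2.4888] 0.01439584157415008
knob_grip [313.2 263.9] 0.84 [ 0.5296 -0.0714  0.167 ]
lip [509.7 224.6] 0.19 [0.527  0.0337 0.159 ]
bolt [486.3 317.3] 0.61 [0.5723 0.0146 0.172 ]
bolt [ 92.  207.9] 0.2 [ 0.4813 -0.1715  0.172 ]
```

Call:
apply_moves(increments=[-0.0057,0.0024,0,0,0,-0.03,-0.0057,0.0025,0,0,0,-0.03,-0.0056,0.0027,0,0,0,-0.03,-0.0055,0.0029,0,0,0,-0.03], force=30)

```text
t: 7.37
eef_pos: [0.5036, -0.059, 0.1695]
ee_rot: [3.138, 0.002, 1.29]
force: [2.2, 0.4, -1.9]
width: 0.0139
```

```bash
python3 look.py 7
```

```text
7.3667 [ 0.5036 -0.059   0.1695] [3.1375 0.0024 1.2903] [ 2.1863  0.4069 -1.8696] 0.013931379174223428
knob_grip [313.9 266.1] 0.9 [ 0.5079 -0.0627  0.167 ]
bolt [486.9 314.7] 0.8 [0.559  0.0183 0.172 ]
keeper [484.4 314.6] 0.46 [0.5586 0.017  0.172 ]
```

Call:
apply_moves(increments=[-0.0054,0.003,0,0,0,-0.03,-0.0053,0.0032,0,0,0,-0.03,-0.0052,0.0033,0,0,0,-0.03,-0.0051,0.0035,0,0,0,-0.03,-0.005,0.0036,0,0,0,-0.03,-0.0049,0.0038,0,0,0,-0.03,-0.0048,0.0039,0,0,0,-0.03,0,0,0,0,0,0,0,0,0,0,0,0])

```text
t: 8.47
eef_pos: [0.4692, -0.036, 0.1694]
ee_rot: [3.137, 0.005, 1.078]
force: [2.0, -1.6, -2.0]
width: 0.0141
```

```bash
python3 look.py 8
```

```text
8.4667 [ 0.4692 -0.036   0.1694] [3.1373 0.0052 1.078 ] [ 2.0044 -1.5881 -1.9914] 0.014077523512076707
knob_grip [311.6 264.5] 0.7 [ 0.4723 -0.041   0.167 ]
lip [485.8 314.1] 0.73 [0.5514 0.0301 0.159 ]
bolt [486.2 314.7] 0.72 [0.5396 0.0277 0.172 ]
bolt [312.2 267.7] 0.46 [ 0.4716 -0.0402  0.172 ]
```

View pics/w8.png

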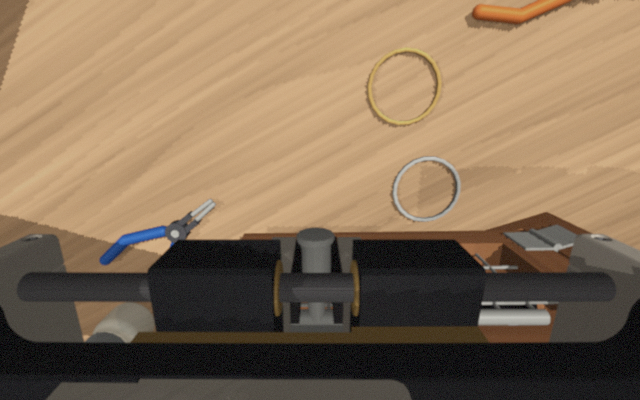

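The knob (315,255) is still pinched, and the gate frame stands out from the hinge (540,230). I'll check the side view next.

Run:
```python
from h import *
im=optics.grab_frame('side'); cv2.imwrite('pics/s9.png',cv2.resize(im[120:290,200:420,::-1],None,fx=3,fy=3))
s=arm.get_state(); print(s['t'],s['eef_pos'],s['qd'],s['force'])
```

```text
8.8667 [ 0.46924761 -0.03600968  0.16933373] [ 0.00202842 -0.00048348 -0.00180626  0.00038611 -0.00196436 -0.00269516] [ 1.31479969 -1.21440788 -1.41324483]
```

View pics/s9.png

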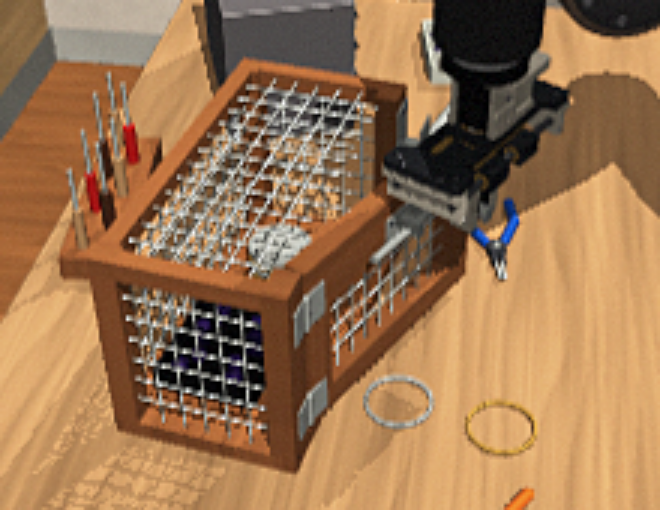

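The side view shows the gate (330–460, 200–380) standing well away from the post at about (395,110), held by the gripper. The bangles and pliers haven't moved, and the arm is still.

```bash
python3 -c "
from station import arm
print(arm.job_done()); s=arm.get_state(); print(s['t'],s['eef_pos'],s['width'],s['force'])"
```

```text
the job is handed in; nothing more can be done
None
the job is handed in; nothing more can be done
```

The gate stands open and the gripper is still holding it by the bolt knob; I handed the job in at about 8.9 s. No verdict is reported, so the figures below come from my own last checks.

- **Bolt:** I pinched the knob from above and lifted it about 6 mm, which raises the nose over the lip. I then drew the bolt back about 34 mm. The force on the wrist stayed under about 6 N throughout, and nothing jammed at the keeper.
- **Gate:** I swung it about its hinge by roughly 0.34 rad, worked out from the turn of the gripper (about 90 mm at the bolt edge).
- **Grip:** The last readings showed the knob held at 14 mm opening with the grip set to 30 N. The arm was at rest, with joint speeds under 0.003 rad/s.
- **Surroundings:** The last side view shows the gate clearly ajar, with both bangles near it and the short pliers where they lay. I did not check the other loose things separately at the end, but the arm did not go near them.

No check failed. The bolt and gate joint values were not measured directly; they are inferred from the gripper's pose. A state reading after handing in was refused.

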